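# Sort loaded from empty parts crates at the radio bench and hang the tag

### The arm

A 6-joint arm with a two-finger parallel gripper is mounted at the origin on the work surface. World frame = base frame: x ahead of the robot, y to its left, z up, the work surface at z = 0. Lengths are in m, angles in rad, forces in N, time in s.
With the tool pointing down it reaches from about 0.35 to 0.875 m from the base axis. Payload 15.5 kg.
Tool frame: the origin (TCP) lies midway between the tips of the shut fingers; the grasp point (between the pads) lies bot.tcp_to_grasp behind it (bot.tcp_to_grasp is the distance from the TCP to the grasp point, in m); z points along the fingers, y is the direction in which the jaws open and shut (so a half turn about z gives the same grasp; the last joint's range is limited). The gripper opens to 85 mm and grips with 20 to 120 N. Pads are 22 mm wide; open, the fingers measure 114 mm over their backs; the gripper's body (76 mm by 85 mm) begins 54 mm behind the grasp point. The pads swing forward as they close: fully open they stand 13 mm farther back than shut.
Start: joints at [-1.258, 0.494, 1.345, -0, 1.302, -0.096], TCP at [0.248, -0.574, 0.231] pointing down, gripper open.
Joint ranges: [-2.91, 2.91], [-0.82, 2.16], [0.22, 2.67], [-1.22, 4.37], [0.12, 2.79], [-3.08, 3.08]. Speed limits (rad/s): [1.89, 1.89, 2.57, 3.01, 3.01, 3.01].

### API

Orientations are given as a unit quaternion [w, x, y, z].
In Python, from cell import bot, eoat, planner, readout, get_image, sign_off gives the robot as it stands. The module is installed in compiled form; this text tells all that it offers. Calls block until the motion is done:
- bot.move_to(position, orientation): joint-space move of the TCP to a pose.
- bot.line_to(position, attitude=None, v=0.15, max_force=None): straight line of the TCP; attitude=None keeps the orientation; v is the mean speed in m/s. With max_force (N) it stops when the force on the tool has changed by that much, and returns True; else False.
- bot.goto_joints(angles): joint-space move.
- eoat.release() and eoat.gripper_close(): open the fingers fully, or close them until they stop; the grip force is fixed at half the most.
- bot.hold(seconds).
- planner.solve_ik(position, orientation): joint angles nearest the present ones, or None.
- readout.get_state(): the state.
- get_image(name): name is "side" or "top" or "wrist"; returns a dict with "img" (400x640x3 uint8, red, green, blue), "mtx" (3x3 intrinsics, pixels), "R" (3x3) and "t" (3): a world point X has camera coordinates R X + t; the wrist camera has in their place "mount" (4x4, takes a point from camera to tool coordinates, whose origin is the TCP and whose axes are the flange's). Camera axes: x right, y down, z forward; pixel columns grow to the right and rows downward; lengths in m; the calibration is good to about 2 mm. The wrist camera is an equidistant fisheye: a pixel r from the principal point sees the ray r / f radians off the axis. A picture is of the moment at which its call begins: read the wrist's pose just before it. There is no depth.
A pose or a line that the arm cannot do raises bot.Unreachable and nothing moves.
- sign_off(): hands the job in, once; it reports no verdict.
The state is a dict: "time_s": time; "q": joint angles; "qd": joint speeds; "tau": joint torques, N m; "ee_pos": TCP position; "ee_rot": TCP orientation; "force": force on the tool from outside, world axes, zero at the start; "ft_torque": the same for the moment, N m; "gripper_width": opening from 0.0 (shut) to 1.0 (fully open).
Only numpy, scipy, OpenCV 4.12 (cv2) and the standard library are available. Lean on these libraries where they do the work, as an engineer would, in place of code of your own. Each camera call takes 0.05 s, during which the arm holds its last target.

### The job

Some of the plywood crates on the bench still hold an iron core and the rest are empty, though they look alike: tell them apart by tipping one end up a little, and slide the loaded ones onto the blue mat and the empty ones onto the yellow mat, standing flat and side by side. Their bottoms are only tacked on, so never lift a crate clear of the bench or tip it steeply. When all are sorted, hang the green tag on the hook beside the red one without dislodging that, and leave the other things where they are.

Things in the scene. Friction and masses are not known exactly. Their poses are not given: they have to be found in the camera images.
- crate_a: plywood crate, one of up to five that look alike: 120 x 84 x 45 mm (x, y, z), origin at the centre of its underside. A dark handle stands on its lid near the -x end: 45 mm along x, 14 mm thick (y), 32 mm tall, its middle at x = -35 mm, its top 77 mm above the underside. Loaded: 630 to 870 g, empty: 130 to 200 g, centred. Friction on the bench 0.5 to 0.7; gripped at a fixed height it can dig in: ease the handle end up a few mm to slide.
- crate_b: plywood crate, one of up to five that look alike: 120 x 84 x 45 mm (x, y, z), origin at the centre of its underside. A dark handle stands on its lid near the -x end: 45 mm along x, 14 mm thick (y), 32 mm tall, its middle at x = -35 mm, its top 77 mm above the underside. Loaded: 630 to 870 g, empty: 130 to 200 g, centred. Friction on the bench 0.5 to 0.7; gripped at a fixed height it can dig in: ease the handle end up a few mm to slide.
- crate_c: plywood crate, one of up to five that look alike: 120 x 84 x 45 mm (x, y, z), origin at the centre of its underside. A dark handle stands on its lid near the -x end: 45 mm along x, 14 mm thick (y), 32 mm tall, its middle at x = -35 mm, its top 77 mm above the underside. Loaded: 630 to 870 g, empty: 130 to 200 g, centred. Friction on the bench 0.5 to 0.7; gripped at a fixed height it can dig in: ease the handle end up a few mm to slide.
- crate_d: plywood crate, one of up to five that look alike: 120 x 84 x 45 mm (x, y, z), origin at the centre of its underside. A dark handle stands on its lid near the -x end: 45 mm along x, 14 mm thick (y), 32 mm tall, its middle at x = -35 mm, its top 77 mm above the underside. Loaded: 630 to 870 g, empty: 130 to 200 g, centred. Friction on the bench 0.5 to 0.7; gripped at a fixed height it can dig in: ease the handle end up a few mm to slide.
- crate_e: plywood crate, one of up to five that look alike: 120 x 84 x 45 mm (x, y, z), origin at the centre of its underside. A dark handle stands on its lid near the -x end: 45 mm along x, 14 mm thick (y), 32 mm tall, its middle at x = -35 mm, its top 77 mm above the underside. Loaded: 630 to 870 g, empty: 130 to 200 g, centred. Friction on the bench 0.5 to 0.7; gripped at a fixed height it can dig in: ease the handle end up a few mm to slide.
- mat_blue: blue mat for the loaded crates: thin sheet flush with the bench, 200 mm (x) by 320 mm (y), origin at its centre. It may lie left or right.
- mat_yellow: yellow mat for the empty crates: same size and frame as the blue one, on the other side.
- hook: fixed steel hook stand, base 110 x 90 x 12 mm; origin on the bench under the free part of the prong. The level prong (9 mm thick, centre line 200 mm above the bench) runs along its x axis from the post at x = +80 mm towards -x, and at x = -35 mm turns up into a tip that ends at x = -43 mm, its top 217 mm above the bench. The red tag hangs at about x = +55 mm. Nothing stands above the prong or the post.
- hook_seat (a point): top of the prong, 205 mm above the bench, in the middle of its free part, where the green tag can hang.
- tag_red: red plastic tag, a flat upright plate 64 mm wide (y), 130 mm tall (z), 8 mm thick (x), 60 g, origin at the centre of its lower edge. Its window is 36 mm wide and 34 mm tall, from 60 to 94 mm above the lower edge; the solid bar above the window is 36 mm tall. It hangs on the hook near the post.
- tag_red_eye (a point): upper edge of the red tag's window, at its middle: the edge that rests on the prong.
- tag_green: green plastic tag, a flat upright plate 64 mm wide (y), 130 mm tall (z), 8 mm thick (x), 60 g, origin at the centre of its lower edge. Its window is 36 mm wide and 34 mm tall, from 60 to 94 mm above the lower edge; the solid bar above the window is 36 mm tall. It stands on its lower edge in the holder's slot, 8 mm above the bench, and can be drawn straight up; the top edge is then free to grip across its thickness.
- tag_green_eye (a point): upper edge of the green tag's window, at its middle: the edge to rest on the prong.
- holder: fixed tag holder, base 70 x 90 x 8 mm with two rails up to 33 mm above the bench and an 11 mm wide slot along its y between them; origin under its centre. Hook and holder may swap sides.
- screwdriver: screwdriver lying behind the crates; leave it alone.
- ferrite: black ferrite ring, 56 mm across, 35 mm tall; leave it alone.
- spool: metal spool, 56 mm across, 45 mm tall; leave it alone.
- tub: white plastic tub, 100 mm across, 60 mm tall; leave it alone.

How it is judged:
By the outcome, as a careful person would: the job done as asked, in the order asked, and still so for the second after the job is handed in, with the robot touching nothing.
Of crate_a, crate_b, crate_c, crate_d, crate_e only 3 to 5 are there at a start; the rules pass over those that are not, and their reading is None.
At some moment in a run one of crate_a, crate_b, crate_c, crate_d, crate_e may be knocked a few centimetres aside while the robot is not near it.
It also fails if it takes over 210 s, if anything falls off the work surface, if the arm or the gripper's body presses on something with over 40 N, if the wrist force passes 120 N, or if a joint passes its speed limit or range.

## Working session

There is one attempt and no reset: what is moved stays moved. The work goes in short steps, each a Python script; the robot and the scene stay as the last script left them, time stands still between calls to the robot, and variables do not carry over. Pictures are saved under pics/ and viewed, and the job is handed in when it is done.

```bash
mkdir -p pics; ls; python3 - <<'E'
from cell import bot,eoat,planner,readout,get_image
import cv2
s=readout.get_state();print(s, bot.tcp_to_grasp)
for n in("side","top","wrist"):
    d=get_image(n);cv2.imwrite(f"pics/{n}0.png",d["img"][:,:,::-1]);print(n,{k:v.tolist() for k,v in d.items() if k!="img"})
E
```

```text
pics
{'time_s': 0.0, 'q': array([-1.25849560e+00,  4.94200248e-01,  1.34615344e+00,  3.99727460e-05,
        1.30247319e+00, -9.54959154e-02]), 'qd': array([-0.00097614,  0.0019706 , -0.00138068, -0.00242755, -0.00091831,
        0.00039673]), 'tau': array([-2.87783478e-03, -8.82156229e+01, -3.83864808e+01, -2.75020229e-04,
        1.01540261e-02,  3.84956911e-05]), 'ee_pos': array([ 0.24777261, -0.57339419,  0.23068208]), 'ee_rot': array([-6.15576565e-04,  9.79285545e-01,  2.02483185e-01, -4.76109074e-05]), 'force': array([-0.3036737 ,  0.12004849, -0.49248947]), 'ft_torque': array([-0.01155833, -0.0439386 , -0.01371374]), 'gripper_width': 1.0025440782918638} 0.0187
side {'mtx': [[365.34018660070063, 0.0, 320.92678431185465], [0.0, 365.34018660070063, 191.76656872646512], [0.0, 0.0, 1.0]], 'R': [[-0.8793023924561364, -0.47620716933576623, 0.00735081588202377], [-0.33876511561824874, 0.6145220504424054, -0.712461118911212], [0.33476185425025523, -0.628958966382767, -0.7016730859493275]], 't': [0.5646337633407815, 0.31262483341381686, 1.0666928563695095]}
top {'mtx': [[437.61767471364624, 0.0, 317.3200226701909], [0.0, 437.61767471364624, 198.48173224592148], [0.0, 0.0, 1.0]], 'R': [[0.006732708083579979, -0.9998728333744361, -0.014456407632541971], [-0.9937105510483204, -0.005073853971555009, -0.11186418882340683], [0.11177661373071192, 0.015118633723066922, -0.9936183450084055]], 't': [0.0139645730206452, 0.6494917293619342, 1.4048071707199343]}
wrist {'mtx': [[309.70691628693146, 0.0, 322.17737188851044], [0.0, 309.70691628693146, 200.16804691318632], [0.0, 0.0, 1.0]], 'mount': [[-0.0001244298228577886, -0.958599666531131, -0.28475720156586354, 0.07325839780418371], [0.9999994884347372, -0.0004051222974328338, 0.0009268258662766329, 0.0008535995629536108], [-0.001003816458054174, -0.2847569405691927, 0.9585992265541373, -0.1429217158495995], [0.0, 0.0, 0.0, 1.0]]}
```

View pics/top0.png

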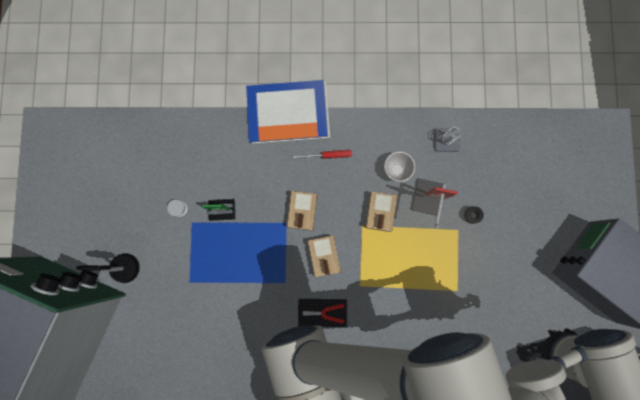

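View pics/side0.png

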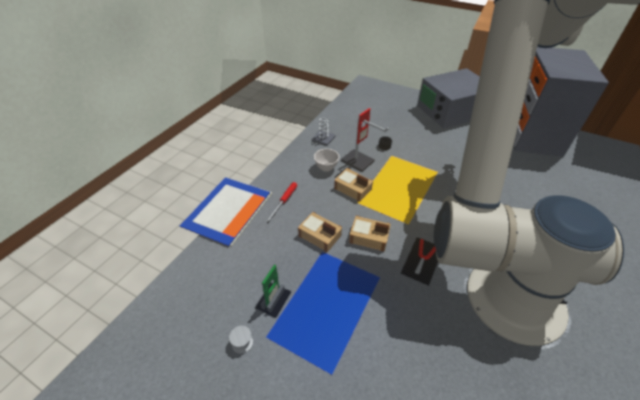

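View pics/wrist0.png

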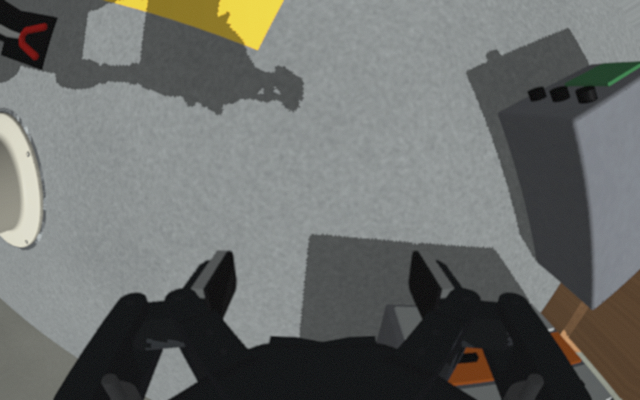

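The top view shows three crates, at (301,210), (381,211) and (323,255), with their handles toward the robot. The blue mat is on the left and yellow on the right. The green tag and holder are at (215,208), and the hook with the red tag is at (435,195). Next I'll write the helpers and take closer wrist views.

```bash
cat > h.py <<'E'
from cell import bot,eoat,planner,readout,get_image,sign_off
import numpy as np, cv2
from scipy.spatial.transform import Rotation as Ro
def R_of(q): return Ro.from_quat([q[1],q[2],q[3],q[0]]).as_matrix()
def down(yaw,pitch=0):
    # tool z down, tool x along world heading yaw; pitch: extra rotation about tool y
    r=Ro.from_euler('z',yaw)*Ro.from_euler('x',np.pi)*Ro.from_euler('y',pitch)
    q=r.as_quat();return [q[3],q[0],q[1],q[2]]
def snap(name,fn=None):
    s=readout.get_state(); d=get_image(name)
    if name=="wrist":
        M=np.eye(4);M[:3,:3]=R_of(s["ee_rot"]);M[:3,3]=s["ee_pos"]
        W=M@np.array(d["mount"]);d["o"]=W[:3,3];d["Rw"]=W[:3,:3]
    else:
        d["Rw"]=d["R"].T;d["o"]=-d["R"].T@d["t"]
    d["n"]=name
    if fn: cv2.imwrite(f"pics/{fn}.png",d["img"][:,:,::-1])
    return d
def rays(d,px):
    px=np.asarray(px,float).reshape(-1,1,2)
    K=np.asarray(d["mtx"])
    if d["n"]=="wrist": u=cv2.fisheye.undistortPoints(px,K,np.zeros(4))
    else: u=cv2.undistortPoints(px,K,None)
    v=np.c_[u.reshape(-1,2),np.ones(len(px))]@d["Rw"].T
    return v/np.linalg.norm(v,axis=1,keepdims=True)
def onplane(d,px,z):
    v=rays(d,px);return d["o"]+v*((z-d["o"][2])/v[:,2])[:,None]
def tri(d1,p1,d2,p2):
    a=rays(d1,[p1])[0];b=rays(d2,[p2])[0]
    t=np.linalg.lstsq(np.c_[a,-b],d2["o"]-d1["o"],rcond=None)[0]
    A=d1["o"]+a*t[0];B=d2["o"]+b*t[1];return (A+B)/2,np.linalg.norm(A-B)
E
python3 - <<'E'
from h import *
d=snap("top")
for n,p,z in [("A",(301,210),.045),("B",(381,211),.045),("C",(323,255),.045),("blue",[(190,223),(286,223),(286,282),(190,282)],0),("yel",[(361,227),(459,230),(458,290),(361,283)],0),("green",[(220,209)],0),("hook",[(428,197)],0),("prongtip",(437,226),.21),("post",(445,190),.2)]:
    print(n,onplane(d,p,z)[:,:2].round(3).tolist())
for yaw in(0,np.pi,np.pi/2,-np.pi/2):
  for p in([.55,.05,.4],[.6,.3,.35],[.6,-.3,.35]):
    print(yaw,p,planner.solve_ik(p,down(yaw)))
E
```

```text
A [[0.61, 0.071]]
B [[0.608, -0.19]]
C [[0.465, -0.002]]
blue [[0.568, 0.447], [0.57, 0.123], [0.375, 0.12], [0.372, 0.439]]
yel [[0.558, -0.129], [0.55, -0.455], [0.353, -0.446], [0.373, -0.128]]
green [[0.616, 0.347]]
hook [[0.66, -0.354]]
prongtip [[0.552, -0.328]]
post [[0.658, -0.356]]
0 [0.55, 0.05, 0.4] [-1.74693053e-02  2.69234711e-01  1.24658659e+00 -4.44089210e-16
  1.62577135e+00  1.55332702e+00]
0 [0.6, 0.3, 0.35] [ 3.74683870e-01  4.85514965e-01  1.03679519e+00 -4.44089210e-16
  1.61928250e+00  1.94548020e+00]
0 [0.6, -0.3, 0.35] [-5.52611348e-01  4.85514965e-01  1.03679519e+00 -4.44089210e-16
  1.61928250e+00  1.01818498e+00]
3.141592653589793 [0.55, 0.05, 0.4] [-0.01746931  0.26923471  1.24658659  0.          1.62577135 -1.58826563]
3.141592653589793 [0.6, 0.3, 0.35] [ 0.37468387  0.48551497  1.03679519  0.          1.6192825  -1.19611246]
3.141592653589793 [0.6, -0.3, 0.35] [-0.55261135  0.48551497  1.03679519  0.          1.6192825  -2.12340767]
1.5707963267948966 [0.55, 0.05, 0.4] [-0.01746931  0.26923471  1.24658659  0.          1.62577135 -0.01746931]
1.5707963267948966 [0.6, 0.3, 0.35] [ 3.74683870e-01  4.85514965e-01  1.03679519e+00 -4.44089210e-16
  1.61928250e+00  3.74683870e-01]
1.5707963267948966 [0.6, -0.3, 0.35] [-0.55261135  0.48551497  1.03679519  0.          1.6192825  -0.55261135]
-1.5707963267948966 [0.55, 0.05, 0.4] None
-1.5707963267948966 [0.6, 0.3, 0.35] [ 0.37468387  0.48551497  1.03679519  0.          1.6192825  -2.76690878]
-1.5707963267948966 [0.6, -0.3, 0.35] [-5.52611348e-01  4.85514965e-01  1.03679519e+00 -4.44089210e-16
  1.61928250e+00  2.58898131e+00]
```

```bash
python3 - <<'E'
from h import *
bot.move_to([.50,-.05,.40],down(np.pi))
snap("wrist","w1")
print(readout.get_state()["time_s"])
E
```

```text
2.4167
```

View pics/w1.png

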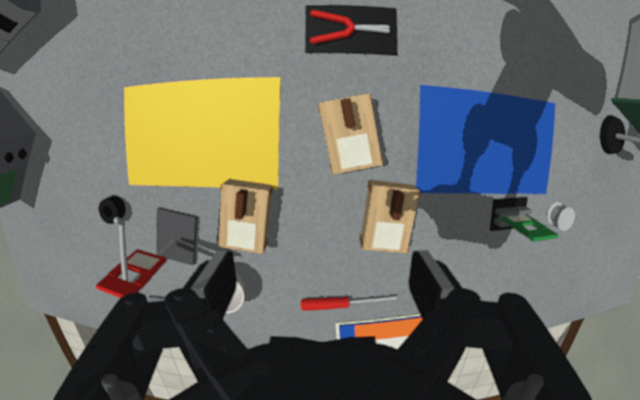

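```bash
python3 - <<'E'
from h import *
im=cv2.imread("pics/w1.png");hsv=cv2.cvtColor(im,cv2.COLOR_BGR2HSV)
for p in [(330,115),(355,155),(348,112),(350,120),(340,172),(233,205),(240,235),(242,205),(400,210),(384,240),(376,190),(410,240),(250,188)]: print(p,hsv[p[1],p[0]])
c=im[80:260,210:430];cv2.imwrite("pics/w1c.png",cv2.resize(c,None,fx=3.3,fy=3.3,interpolation=cv2.INTER_CUBIC)[:600])
E
```

```text
(330, 115) [ 19  96 205]
(355, 155) [ 30  23 219]
(348, 112) [ 11 156  88]
(350, 120) [ 11 154  88]
(340, 172) [ 19  82 171]
(233, 205) [ 18  97 194]
(240, 235) [ 30  24 219]
(242, 205) [ 11 152  69]
(400, 210) [ 12 140  51]
(384, 240) [ 32  23 222]
(376, 190) [ 18  98 196]
(410, 240) [19 42 97]
(250, 188) [ 18  96 167]
```

View pics/w1c.png

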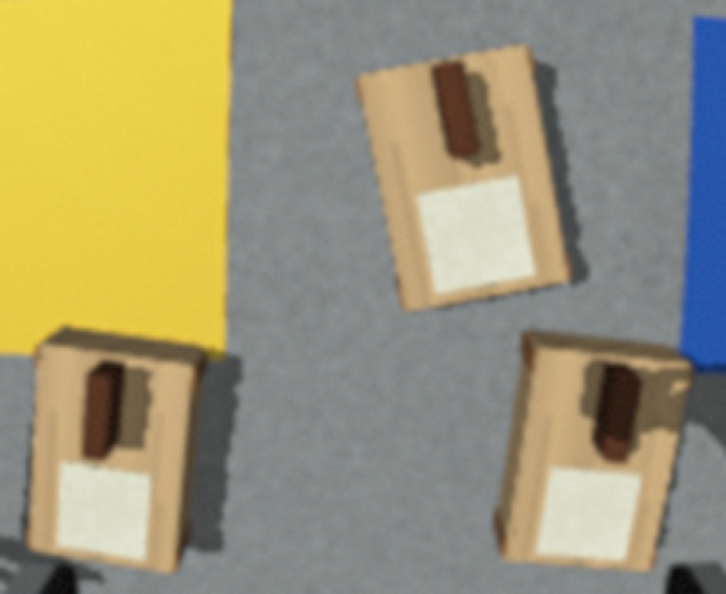

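```bash
cat >> h.py <<'E'
def blobs(m,amin):
    m=cv2.morphologyEx(m,cv2.MORPH_OPEN,np.ones((2,2),np.uint8))
    return [c for c in cv2.findContours(m,cv2.RETR_EXTERNAL,cv2.CHAIN_APPROX_NONE)[0] if cv2.contourArea(c)>amin]
def crates(d,verbose=True):
    hsv=cv2.cvtColor(d["img"],cv2.COLOR_RGB2HSV);out=[]
    H=[]
    for c in blobs(cv2.inRange(hsv,(7,115,25),(15,220,130)),25):
        m=cv2.moments(c);H.append(onplane(d,[(m["m10"]/m["m00"],m["m01"]/m["m00"])],.066)[0])
    for c in blobs(cv2.inRange(hsv,(22,8,60),(45,50,255)),60):
        P=onplane(d,c.reshape(-1,2),.045)[:,:2]
        if np.ptp(P,0).max()>.1 or P[:,0].max()>.75: continue
        (cx,cy),(w,h),a=cv2.minAreaRect((P*1000).astype(np.float32))
        if min(w,h)<25 : continue
        ctr=np.array([cx,cy])/1000
        hs=[h for h in H if .035<np.linalg.norm(h[:2]-ctr)<.085]
        if not hs: continue
        hh=min(hs,key=lambda q:np.linalg.norm(q[:2]-ctr))[:2]
        rough=np.arctan2(*(ctr-hh)[::-1])
        k=np.round((rough-np.radians(a))/(np.pi/2));yaw=np.radians(a)+k*np.pi/2
        yaw=(yaw+np.pi)%(2*np.pi)-np.pi
        ux=np.array([np.cos(yaw),np.sin(yaw)])
        # label centre lies LX ahead of the crate origin
        o=ctr-LX*ux
        out.append((o,yaw,hh))
        if verbose: print("crate o",o.round(4),"yaw",np.degrees(yaw).round(1),"rough",np.degrees(rough).round(1),"label",ctr.round(4),np.round([w,h]),"handle",hh.round(4),"d",np.linalg.norm(ctr-hh).round(4))
    return out
LX=.026
E
python3 - <<'E'
from h import *
d=snap("wrist","w1b");crates(d)
hsv=cv2.cvtColor(d["img"],cv2.COLOR_RGB2HSV)
for n,lo,hi in[("blue",(105,150,30),(125,255,255)),("yel",(22,150,60),(32,255,255))]:
    c=np.vstack([b for b in blobs(cv2.inRange(hsv,lo,hi),300)]);P=onplane(d,c.reshape(-1,2),0)[:,:2]
    # use only near bench
    P=P[(P[:,0]<.62)]
    r=cv2.minAreaRect((P*1000).astype(np.float32));print(n,np.round(r[0]),np.round(r[1]),round(r[2],1),cv2.boxPoints(r).round().tolist())
E
```

```text
crate o [0.6186 0.0696] yaw -6.0 rough -5.2 label [0.6445 0.0669] [50. 50.] handle [0.5803 0.0727] d 0.0644
crate o [ 0.6167 -0.1913] yaw -7.8 rough -8.7 label [ 0.6425 -0.1949] [50. 50.] handle [ 0.5788 -0.1851] d 0.0644
crate o [ 0.4697 -0.0034] yaw 11.4 rough 11.2 label [0.4952 0.0017] [50. 50.] handle [ 0.4335 -0.0105] d 0.0629
blue [478. 284.] [319. 199.] 90.0 [[378.0, 125.0], [577.0, 125.0], [577.0, 444.0], [379.0, 444.0]]
yel [ 464. -286.] [318. 198.] 87.7 [[358.0, -441.0], [557.0, -449.0], [569.0, -131.0], [371.0, -123.0]]
```

```bash
sed -i 's/^LX=.*/LX=.029/' h.py; cat >> h.py <<'E'
def q4(r): q=r.as_quat(); return [q[3],q[0],q[1],q[2]]
ZG=.051
def pose(o,yaw,phi):
    """TCP pose holding the handle of a crate at o,yaw tipped by phi about its far lower edge"""
    u=np.array([np.cos(yaw),np.sin(yaw),0]);v=np.array([-u[1],u[0],0])
    piv=np.array([o[0],o[1],0])+.06*u
    p=np.array([o[0],o[1],ZG])-.035*u
    T=Ro.from_rotvec(phi*v)
    r=T*Ro.from_euler('z',yaw+np.pi)*Ro.from_euler('x',np.pi)
    return (piv+T.apply(p-piv)).tolist(),q4(r)
def avgF(n=8):
    F=[]
    for _ in range(n):
        s=readout.get_state();F.append(np.r_[s["force"],s["ft_torque"]]);bot.hold(.04)
    return np.mean(F,0)
def grab(o,yaw):
    p,q=pose(o,yaw,0)
    bot.move_to([p[0],p[1],.15],q)
    bot.line_to(p,v=.08,max_force=15)
    bot.hold(.3);f0=avgF()
    eoat.gripper_close();bot.hold(.2);f1=avgF()
    print("width",readout.get_state()["gripper_width"],"closed dF",(f1-f0).round(2))
    return f0
def tip(o,yaw,f0,phis=(.03,.055)):
    for ph in phis:
        p,q=pose(o,yaw,ph);bot.line_to(p,q,v=.02);bot.hold(.3)
        print("phi",ph,"dF",(avgF()-f0).round(2))
def drag(way,phi,v=.08):
    for o,yaw in way:
        p,q=pose(o,yaw,phi);print("stopped" if bot.line_to(p,q,v=v,max_force=30) else "ok",avgF(3).round(2))
def drop(o,yaw):
    p,q=pose(o,yaw,0);bot.line_to(p,q,v=.02);bot.hold(.2)
    eoat.release();bot.hold(.2)
    bot.line_to([p[0],p[1],.17],v=.12)
E
python3 - <<'E'
from h import *
d=snap("wrist");C=crates(d,False)
o,yaw,hh=min(C,key=lambda c:c[0][0])
print(o,yaw)
f0=grab(o,yaw);tip(o,yaw,f0)
d=snap("wrist","w2");print(readout.get_state()["time_s"])
E
```

```text
[ 0.46676395 -0.00411899] 0.2040015516752165
width 0.1514780846774391 closed dF [-0.84 -1.18  5.85 -0.21  0.19 -0.11]
phi 0.03 dF [ 1.25 -0.29 -3.85  0.04 -0.27 -0.  ]
phi 0.055 dF [ 1.24  0.32 -4.74  0.07 -0.22  0.02]
8.6833
```

View pics/w2.png

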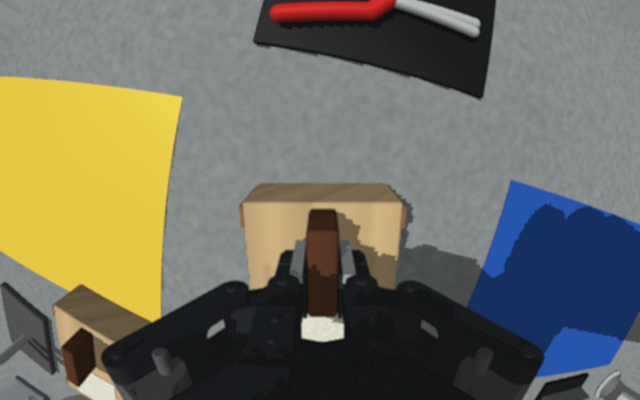

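The handle is gripped squarely, centred at (322,265), and the load change is −4.7 N, so this crate is loaded. I'll drag it to the outer slot on blue.

```bash
python3 - <<'E'
from h import *
o=np.array([.4668,-.0041]);t=np.array([.475,.384])
drag([((o*2+t)/3,.07),(t,0.)],.05)
drop(t,0.)
bot.move_to([.50,.05,.40],down(np.pi))
d=snap("wrist","w3");crates(d);print(readout.get_state()["time_s"])
E
```

```text
ok [-0.63  0.89 -3.42  0.19 -0.01 -0.01]
ok [ 0.43 -1.32 -3.9  -0.24 -0.09 -0.1 ]
crate o [0.6156 0.0698] yaw -6.4 rough -6.1 label [0.6444 0.0666] [50. 50.] handle [0.5803 0.0734] d 0.0645
crate o [ 0.6139 -0.1907] yaw -8.8 rough -9.6 label [ 0.6425 -0.1951] [48. 50.] handle [ 0.5786 -0.1843] d 0.0649
crate o [0.4741 0.3853] yaw 1.8 rough 2.9 label [0.503  0.3862] [49. 51.] handle [0.4403 0.383 ] d 0.0628
18.3917
```

View pics/w3.png

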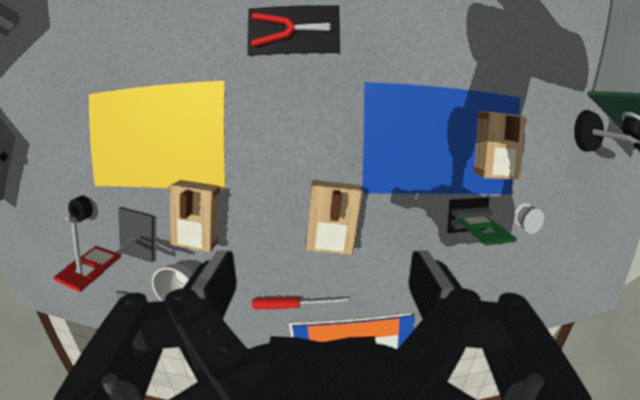

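The first crate stands on blue at (498,145) and nothing else has moved. Next is the middle crate.

```bash
python3 - <<'E'
from h import *
d=snap("wrist");C=crates(d,False)
o,yaw,hh=[c for c in C if abs(c[0][1]-.07)<.06][0]
f0=grab(o,yaw);tip(o,yaw,f0);print(o,yaw,readout.get_state()["time_s"])
E
```

```text
width 0.1471688476675569 closed dF [-0.08  0.02 -0.03  0.09  0.04  0.04]
phi 0.03 dF [-0.15 -0.14 -0.91 -0.02  0.02 -0.01]
phi 0.055 dF [-0.22 -0.2  -1.49 -0.01  0.01 -0.  ]
[0.61544345 0.06961988] -0.10607383937591042 24.5333
```

Load change is −1.5 N, so this crate is empty. I'll slide it to the outer slot on yellow, keeping its far edge pressed lightly on the bench.

```bash
python3 - <<'E'
import h
from h import *
o=np.array([.6154,.0696]);yaw=-.106
h.ZG=.0495
p,q=pose(o,yaw,.055);bot.line_to(p,q,v=.02);print(avgF().round(2))
y=np.radians(-2.3);t=np.array([.458,-.386])
drag([((.455,.0),-.05),(t,y)],.055,.09)
h.ZG=.051
drop(t,y)
bot.move_to([.50,-.05,.40],down(np.pi))
d=snap("wrist","w4");crates(d);print(readout.get_state()["time_s"])
E
```

```text
[-2.29 -0.27  4.86 -0.07  0.08 -0.04]
ok [ 0.36 -0.99  3.17 -0.09 -0.46 -0.05]
ok [-0.24  3.06  4.23  0.6  -0.43  0.24]
crate o [ 0.6139 -0.1909] yaw -9.1 rough -9.3 label [ 0.6425 -0.1955] [50. 50.] handle [ 0.5786 -0.185 ] d 0.0647
crate o [0.4749 0.3875] yaw -1.1 rough 3.9 label [0.5039 0.3869] [52. 50.] handle [0.4409 0.3826] d 0.0632
crate o [ 0.4584 -0.3859] yaw -2.2 rough -4.9 label [ 0.4874 -0.387 ] [50. 50.] handle [ 0.4248 -0.3816] d 0.0628
36.1083
```

View pics/w4.png

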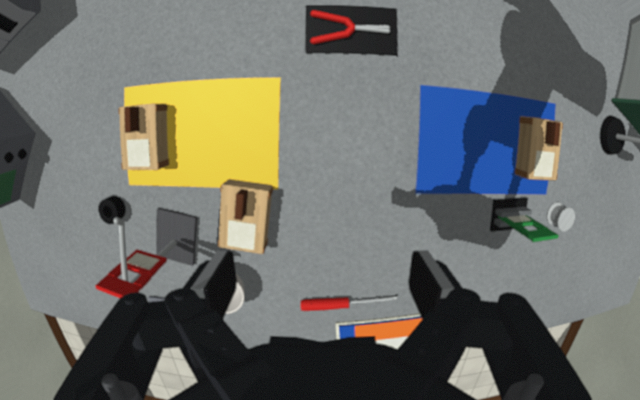

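Second crate is on yellow at (143,135). Now the third.

```bash
python3 - <<'E'
from h import *
d=snap("wrist");C=crates(d,False)
o,yaw,hh=[c for c in C if c[0][0]>.55][0]
f0=grab(o,yaw);tip(o,yaw,f0);print(o,yaw,readout.get_state()["time_s"])
E
```

```text
width 0.1532319042282241 closed dF [-0.05 -0.33  5.95 -0.06  0.06 -0.02]
phi 0.03 dF [ 0.25  0.15  0.2   0.05 -0.12  0.  ]
phi 0.055 dF [-0.    0.28 -0.37  0.05 -0.04  0.02]
[ 0.6138085 -0.1917819] -0.1107796450220806 42.375
```

```bash
python3 - <<'E'
import h
from h import *
o=np.array([.6138,-.1918]);yaw=-.1108
for z in (.052,.053):
    h.ZG=z;p,q=pose(o,yaw,.055);bot.line_to(p,q,v=.02);bot.hold(.3);print(avgF().round(2))
E
```

```text
[-0.09  0.14 -1.5  -0.01 -0.01 -0.01]
[-0.08 -0.2  -1.55 -0.01 -0.   -0.01]
```

About −1.5 N at both heights, so this one is empty too. It goes to the middle slot on yellow.

```bash
python3 - <<'E'
import h
from h import *
o=np.array([.6138,-.1918]);yaw=-.1108
h.ZG=.0495
p,q=pose(o,yaw,.055);bot.line_to(p,q,v=.02);print(avgF().round(2))
y=np.radians(-2.3);t=np.array([.462,-.286])
drag([((.465,-.2),y),(t,y)],.055,.09)
h.ZG=.051
drop(t,y)
bot.move_to([.50,-.05,.40],down(np.pi))
d=snap("wrist","w5");crates(d);print(readout.get_state()["time_s"])
E
```

```text
[-1.92 -1.28  4.66 -0.22 -0.11 -0.13]
ok [-1.66 -1.14  7.01 -0.26 -0.24 -0.04]
ok [-1.23 -0.21  5.43 -0.1  -0.33  0.04]
crate o [0.4746 0.3862] yaw 0.6 rough 3.5 label [0.5036 0.3865] [50. 52.] handle [0.4407 0.3826] d 0.063
crate o [ 0.4581 -0.3855] yaw -2.4 rough -4.8 label [ 0.4871 -0.3867] [50. 50.] handle [ 0.4249 -0.3815] d 0.0624
crate o [ 0.462  -0.2856] yaw -1.9 rough -4.5 label [ 0.4909 -0.2866] [50. 49.] handle [ 0.4283 -0.2817] d 0.0628
51.9167
```

View pics/w5.png

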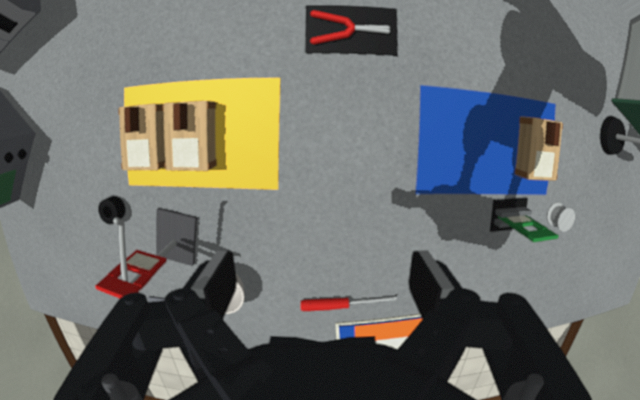

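All three crates are on their mats. Now I'll measure the green tag and the hook from two wrist views each.

```bash
python3 - <<'E'
from h import *
import pickle
V={}
for n,p in [("h1",[.46,-.33,.40]),("h2",[.50,-.22,.40]),("g1",[.50,.25,.36]),("g2",[.46,.40,.40])]:
    bot.move_to(p,down(np.pi));bot.hold(.3);V[n]=snap("wrist",n)
pickle.dump(V,open("v.pkl","wb"));print(readout.get_state()["time_s"])
a=np.vstack([np.hstack([cv2.resize(V[x]["img"],(400,250)) for x in r]) for r in(("h1","h2"),("g1","g2"))])
cv2.imwrite("pics/quad.png",a[:,:,::-1])
E
```

```text
57.3583
```

View pics/quad.png

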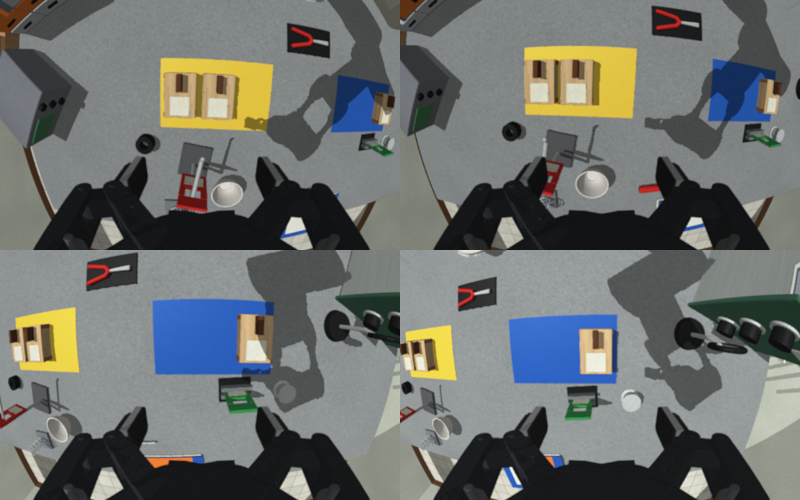

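```bash
python3 - <<'E'
import pickle,cv2,numpy as np
V=pickle.load(open("v.pkl","rb"))
def crop(n,x0,y0,w,h,f): return cv2.resize(V[n]["img"][y0:y0+h,x0:x0+w],None,fx=f,fy=f,interpolation=cv2.INTER_CUBIC)
cv2.imwrite("pics/hk.png",np.hstack([crop("h1",270,210,95,125,4),crop("h2",210,195,95,125,4)])[:,:,::-1])
cv2.imwrite("pics/gr.png",np.hstack([crop("g1",335,190,95,90,4),crop("g2",250,205,95,90,4)])[:,:,::-1])
E
```

```text
(no output)
```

View pics/hk.png

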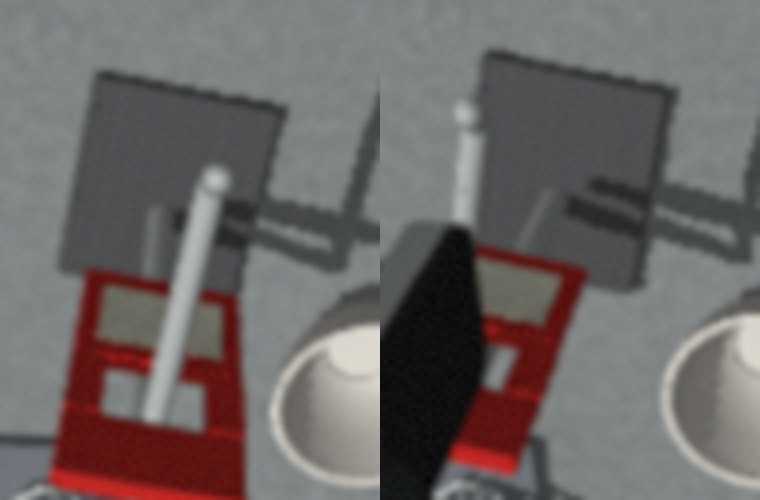

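View pics/gr.png

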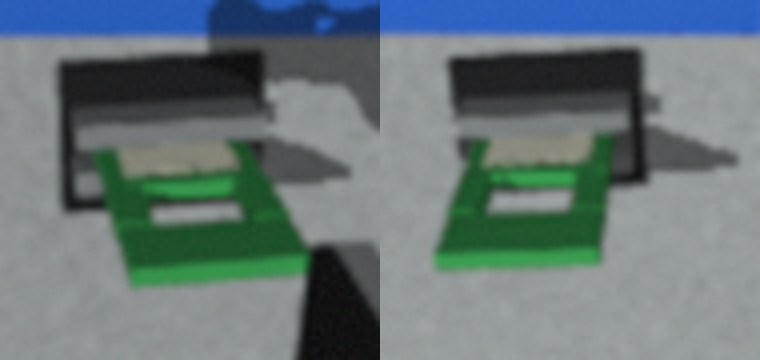

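```bash
python3 - <<'E'
from h import *
import pickle
V=pickle.load(open("v.pkl","rb"))
g1=[(389.75,257.2),(367.75,258.75),(412,256)];g2=[(284.75,269.3),(264.25,270),(305.25,268.25)]
for a,b in zip(g1,g2):
    print("G tri",[np.round(x,4) for x in tri(V["g1"],a,V["g2"],b)],onplane(V["g1"],[a],.138)[0].round(4),onplane(V["g2"],[b],.138)[0].round(4))
a,b=(324.25,255),(231.25,223)
print("tip tri",tri(V["h1"],a,V["h2"],b),onplane(V["h1"],[a],.215)[0],onplane(V["h2"],[b],.215)[0])
print("prong near",onplane(V["h1"],[(309.25,313.75)],.2)[0])
f=lambda x,y:(270+x/4,210+y/4); f2=lambda x,y:(210+(x-380)/4,195+y/4)
print("base h1",onplane(V["h1"],[f(97,72),f(287,108),f(62,270)],.012).round(4).tolist())
print("base h2",onplane(V["h2"],[f2(487,52),f2(677,90),f2(640,290)],.012).round(4).tolist())
print("red top",onplane(V["h1"],[f(50,480),f(243,500)],.241).round(4).tolist())
E
```

```text
G tri [array([0.6215, 0.3411, 0.1306]), np.float64(0.0004)] [0.6174 0.3392 0.138 ] [0.6175 0.3422 0.138 ]
G tri [array([0.6212, 0.31  , 0.1345]), np.float64(0.0006)] [0.619  0.3093 0.138 ] [0.6195 0.3107 0.138 ]
G tri [array([0.6196, 0.3726, 0.1312]), np.float64(0.001)] [0.6167 0.3705 0.138 ] [0.6153 0.373  0.138 ]
tip tri (array([ 0.5535746 , -0.3274294 ,  0.21593044]), np.float64(0.0004695443176474976)) [ 0.5542943  -0.32749515  0.215     ] [ 0.55369334 -0.32762582  0.215     ]
prong near [ 0.65354994 -0.34754751  0.2       ]
base h1 [[0.6012, -0.3817, 0.012], [0.6192, -0.2935, 0.012], [0.7081, -0.4029, 0.012]]
base h2 [[0.6016, -0.3799, 0.012], [0.6197, -0.2912, 0.012], [0.7245, -0.3145, 0.012]]
red top [[0.6494, -0.3797, 0.241], [0.6568, -0.319, 0.241]]
```

The green tag's top centre is at (0.6175, 0.341) with yaw about 3°. The hook origin is about (0.592, −0.335) with yaw about −11.5°, and the prong and base agree on that. Next I'll grip the tag and draw it up.

```bash
python3 - <<'E'
from h import *
q=down(np.radians(93))
x,y=.6175,.3412
bot.move_to([x,y,.22],q)
bot.line_to([x,y,.118],v=.08,max_force=15)
eoat.gripper_close();bot.hold(.2);print(readout.get_state()["gripper_width"],avgF().round(2))
print(bot.line_to([x,y,.30],v=.08,max_force=20));bot.hold(.3)
snap("wrist","g3");snap("side","s3");print(avgF().round(2),readout.get_state()["time_s"])
E
```

```text
0.07874828044536934 [ 0.09  0.5   3.86  0.04 -0.    0.  ]
False
[ 0.48  0.25 -0.63  0.01  0.   -0.  ] 64.4167
```

View pics/g3.png

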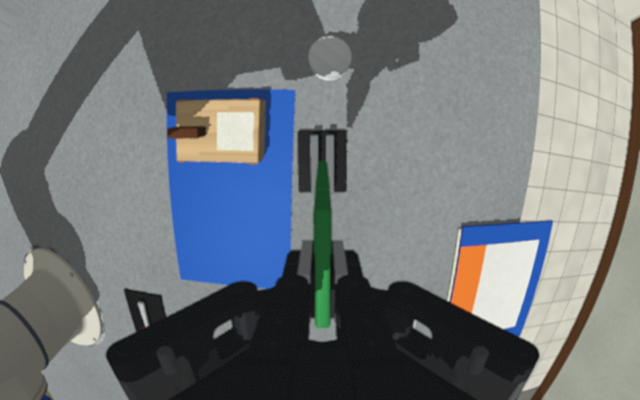

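View pics/s3.png

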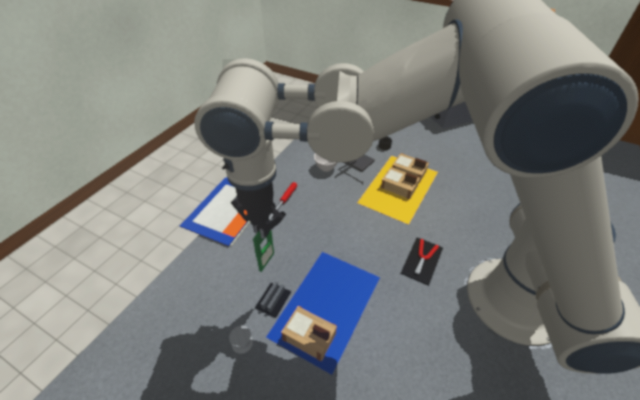

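The tag is out of the slot and held upright, at (322,250) in the wrist view. I'll carry it to just in front of the hook tip.

```bash
python3 - <<'E'
from h import *
import pickle
a=np.radians(-11.5);u=np.array([np.cos(a),np.sin(a)]);O=np.array([.592,-.3353])
bot.move_to([.50,.05,.30],down(np.radians(90)))
q=down(np.radians(78.5))
p=O-.085*u
bot.move_to([p[0],p[1],.30],q)
bot.line_to([p[0],p[1],.2395],v=.08);bot.hold(.3)
d=snap("wrist","k1");snap("side","ks1");pickle.dump(d,open("k1.pkl","wb"));print(readout.get_state()["ee_pos"],readout.get_state()["time_s"])
E
```

```text
[ 0.50874927 -0.31839206  0.2396313 ] 68.3
```

View pics/k1.png

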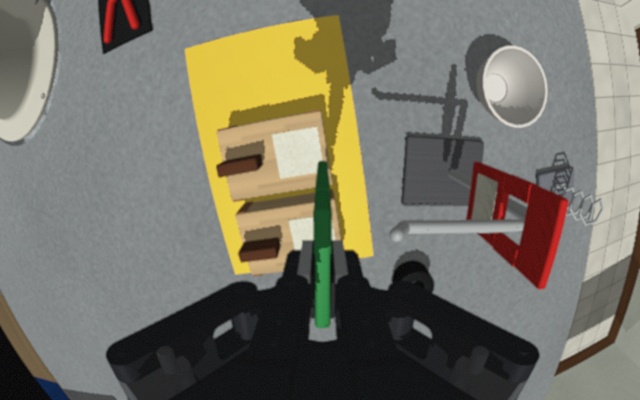

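```bash
python3 -c "
import cv2
i=cv2.imread('pics/ks1.png');cv2.imwrite('pics/ks1c.png',cv2.resize(i[60:210,280:480],None,fx=4,fy=4,interpolation=2))"
```

View pics/ks1c.png

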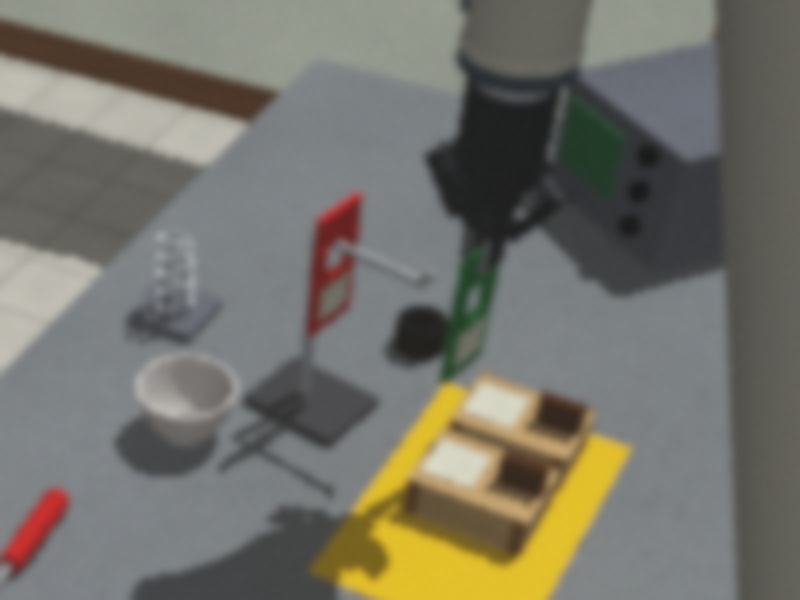

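```bash
python3 - <<'E'
from h import *
import pickle
d=pickle.load(open("k1.pkl","rb"))
a=np.radians(-11.5);u=np.array([np.cos(a),np.sin(a)]);v=np.array([-u[1],u[0]]);O=np.array([.592,-.3353])
for n,p,z in [("tip",(397,232),.215),("prong near red",(490,228),.2),("red top l",(557,190),.241),("red top r",(543,288),.241)]:
    P=onplane(d,[p],z)[0][:2];print(n,P.round(4),"hook frame",((P-O)@u).round(4),((P-O)@v).round(4))
s=snap("side")
X=np.array([[.5087,-.3184,.2065],[.553,-.3275,.215]])
print(cv2.projectPoints(X,cv2.Rodrigues(s["R"])[0],s["t"],s["mtx"],None)[0].reshape(-1,2))
E
```

```text
tip [ 0.5542 -0.3253] hook frame -0.039 0.0023
prong near red [ 0.6258 -0.3452] hook frame 0.0351 -0.0029
red top l [ 0.653  -0.3108] hook frame 0.0549 0.0361
red top r [ 0.6492 -0.3794] hook frame 0.0648 -0.0318
[[397.38847817 134.52325105]
 [386.87489551 127.71105226]]
```

The tip is at (−39, +2) mm in the hook frame, so it lines up with the window. I'll insert with a force guard.

```bash
python3 - <<'E'
from h import *
a=np.radians(-11.5);u=np.array([np.cos(a),np.sin(a)]);O=np.array([.592,-.3353])
p=O-.008*u
print("insert stop",bot.line_to([p[0],p[1],.2395],v=.05,max_force=5));bot.hold(.3)
print(readout.get_state()["ee_pos"],avgF().round(2))
snap("wrist","k2");snap("side","ks2");print(readout.get_state()["time_s"])
i=cv2.imread('pics/ks2.png');cv2.imwrite('pics/ks2c.png',cv2.resize(i[60:210,280:480],None,fx=4,fy=4,interpolation=2))
E
```

```text
insert stop False
[ 0.58414039 -0.33368185  0.23954935] [ 0.2  -0.32 -0.77  0.01 -0.01 -0.  ]
70.775
```

View pics/k2.png

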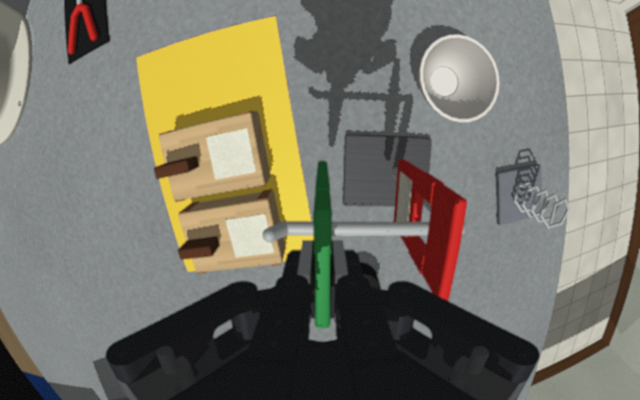

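View pics/ks2c.png

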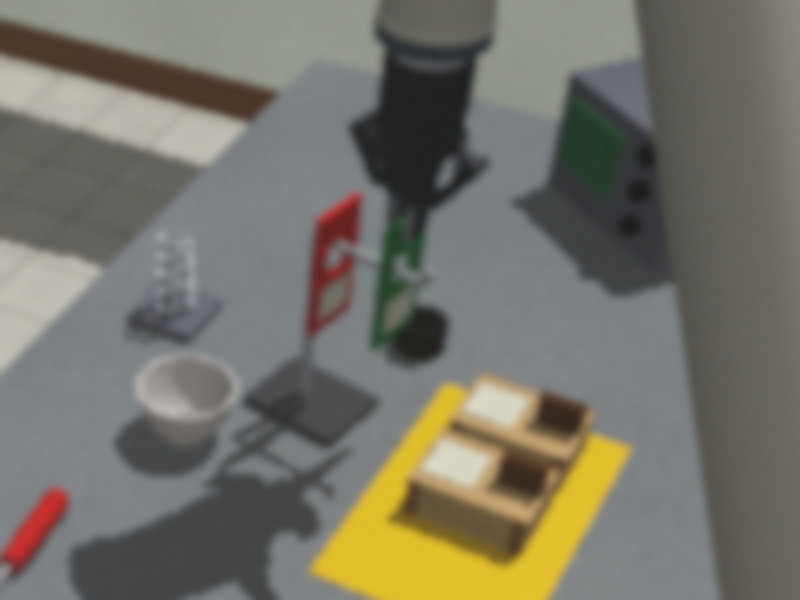

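The prong passes through the green window, crossing at (322,229). Now I'll lower until the tag rests on it, then release.

```bash
python3 - <<'E'
from h import *
a=np.radians(-11.5);u=np.array([np.cos(a),np.sin(a)]);O=np.array([.592,-.3353])
p=O-.008*u
print("contact",bot.line_to([p[0],p[1],.217],v=.015,max_force=1.5));z=readout.get_state()["ee_pos"][2];print(z,avgF().round(2))
bot.hold(.2);eoat.release();bot.hold(.4);print("F",avgF().round(2))
bot.line_to([p[0],p[1],.34],v=.06)
q=down(np.radians(78.5))
bot.move_to([.45,-.15,.42],down(np.pi));bot.hold(.5)
d=snap("wrist","k3");snap("side","ks3");crates(d);print(readout.get_state()["time_s"])
i=cv2.imread('pics/ks3.png');cv2.imwrite('pics/ks3c.png',cv2.resize(i[60:210,280:480],None,fx=4,fy=4,interpolation=2))
E
```

```text
contact True
0.22037650839365802 [-0.36  0.32  5.89  0.04  0.08 -0.  ]
F [ 0.04  0.42  0.11  0.01 -0.    0.02]
crate o [0.4751 0.3875] yaw 0.9 rough 5.1 label [0.5041 0.3879] [48. 50.] handle [0.4402 0.3822] d 0.0642
crate o [ 0.463  -0.2858] yaw -1.1 rough -3.2 label [ 0.492  -0.2864] [49. 49.] handle [ 0.4284 -0.2829] d 0.0637
crate o [ 0.4587 -0.3858] yaw -2.3 rough -3.8 label [ 0.4877 -0.3869] [50. 49.] handle [ 0.4241 -0.3827] d 0.0637
78.1833
```

View pics/k3.png

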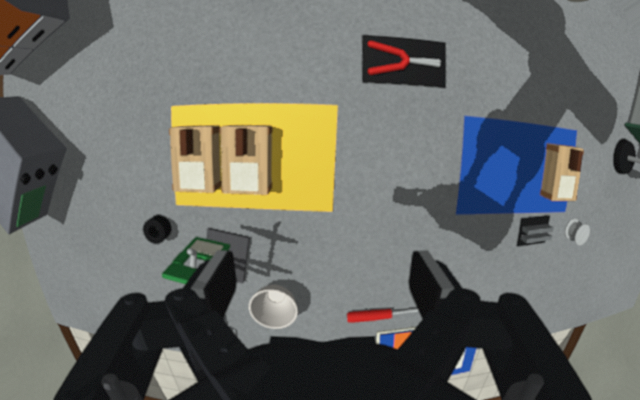

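View pics/ks3c.png

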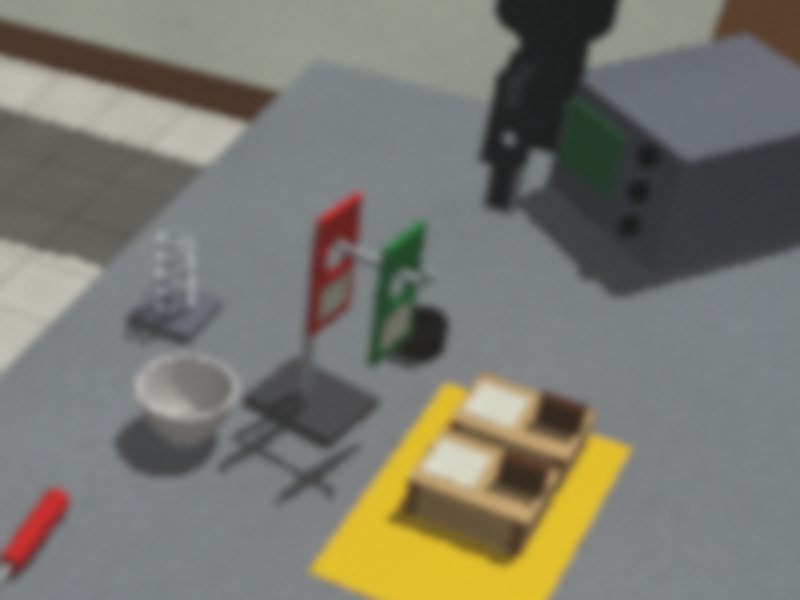

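Both tags hang upright with a gap between them. I'll check how close the blue-mat crate is to the mat's edge.

```bash
python3 - <<'E'
from h import *
import pickle
d=pickle.load(open("v.pkl","rb"))["g2"]
hsv=cv2.cvtColor(d["img"],cv2.COLOR_RGB2HSV)
m=cv2.inRange(hsv,(105,150,30),(125,255,255))
c=np.vstack(blobs(m,200));P=onplane(d,c.reshape(-1,2),0)[:,:2];P=P[P[:,0]<.62]
print(P.min(0),P.max(0));crates(d)
cv2.imwrite("pics/g2c.png",cv2.resize(d["img"][110:210,260:400],None,fx=5,fy=5,interpolation=2)[:,:,::-1])
E
```

```text
[0.37909944 0.12424997] [0.57710517 0.44201266]
crate o [ 0.4597 -0.3853] yaw -2.4 rough -8.1 label [ 0.4887 -0.3865] [50. 48.] handle [ 0.4242 -0.3773] d 0.0651
crate o [ 0.4628 -0.2852] yaw -1.8 rough -7.1 label [ 0.4918 -0.2861] [50. 50.] handle [ 0.4286 -0.2783] d 0.0637
crate o [0.4748 0.3846] yaw -0.1 rough -0.3 label [0.5038 0.3846] [50. 49.] handle [0.4409 0.3849] d 0.0628
```

View pics/g2c.png

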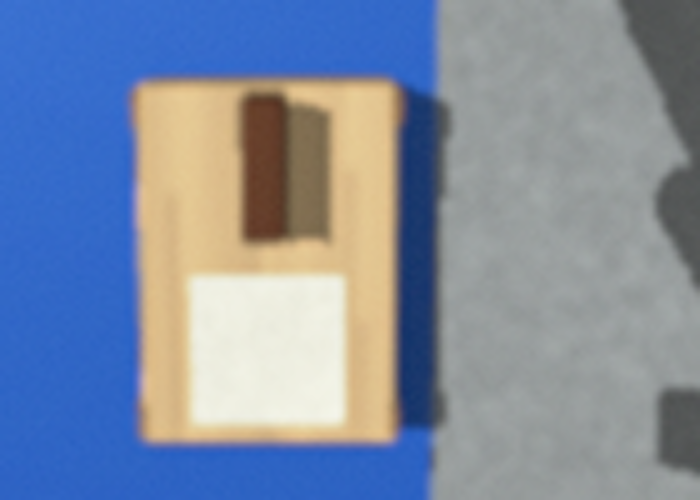

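The view shows a clear strip of blue about 15 mm wide outside the crate. The last look confirmed the yellow pair too, so I'm handing in.

```bash
python3 - <<'E'
from h import *
bot.hold(1)
d=snap("wrist","fin");crates(d);print(readout.get_state()["time_s"])
sign_off()
E
```

```text
crate o [0.4751 0.3874] yaw 1.0 rough 5.0 label [0.5041 0.3879] [48. 50.] handle [0.4402 0.3823] d 0.0642
crate o [ 0.463  -0.2858] yaw -1.1 rough -3.0 label [ 0.492  -0.2864] [49. 49.] handle [ 0.4286 -0.2831] d 0.0635
crate o [ 0.4587 -0.386 ] yaw -1.9 rough -3.9 label [ 0.4877 -0.387 ] [50. 49.] handle [ 0.424  -0.3827] d 0.0639
79.2333
the job is handed in; nothing more can be done
```

The three crates are sorted, the green tag hangs on the hook beside the red one, and the job was handed in at about 79 s.

- **Crates:** One crate was loaded (about −4.7 N when tipped) and is on the blue mat. The other two were empty (about −1.5 N each) and stand about 16 mm apart on the yellow mat. I tipped each about 3° by its handle before sliding it.
- **Tags:** The green tag was passed over the hook tip, lowered until it touched the prong and released. The side view after release shows both tags hanging upright and apart.
- **Last checks:** All three crates lie flat inside their mats, with about 15 mm to spare at the nearest edges. No crate was seen knocked aside, and the last views show the other things where they were.

**Weighing readings:**
- The third crate first read only −0.4 N, because the grip was pressing it down. I raised the grip height 2 mm and it settled at about −1.5 N.
- At the top of that re-test, the steady force means its far edge could have been carried by a millimetre or so. The second crate's reading leaves the same possibility. I couldn't see this directly, and I slid both with the far edge pressed down.

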